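# Pack up a riser to the height gauge

## Robot

A 7-joint arm with a two-finger parallel gripper is mounted at the origin on the work surface. World frame = base frame: x ahead of the robot, y to its left, z up, the work surface at z = 0. Lengths are in m, angles in degrees, forces in N, time in s.
With the tool pointing down it reaches from about 0.425 to 0.875 m from the base axis. Payload 4.7 kg.
Tool frame: the origin (TCP) lies on the mounting face of the last link; the fingertips stand 173 mm ahead of it and the grasp point (between the pads) lies 155 mm ahead of it (manip.tip_reach is the distance from the TCP to the fingertips, in m); y points along the fingers, z is the direction in which the jaws open and shut, and the axes are right-handed (so a half turn about y gives the same grasp; the last joint's range is limited). The gripper opens to 85 mm and grips with 20 to 120 N. Pads are 22 mm wide; open, the fingers measure 114 mm over their backs; the gripper's body (76 mm by 85 mm) begins 54 mm behind the grasp point. The pads swing forward as they close: fully open they stand 13 mm farther back than shut.
Start: joints at [74.318, 18.392, -4.016, 83.108, 1.295, 78.541, -3.26], TCP at [0.184, -0.623, 0.405] pointing down, gripper open.
Joint ranges: [-163.93, 163.93], [-17.29, 119.83], [-79.2, 71.16], [3.27, 140.29], [-89.18, 269.18], [5.43, 117.66], [-154.24, 154.24]. Speed limits (degrees/s): [147.25, 147.25, 180, 180, 180, 180, 180].

## Interface

Orientations are given as a 3x3 rotation matrix whose columns are the frame's x, y, z axes.
In Python, from bench import manip gives the robot as it stands. Calls block until the motion is done:
- manip.move_pose(position, orientation): joint-space move of the TCP to a pose.
- manip.move_linear(position, frame=None, velocity=0.15): straight line of the TCP; frame=None keeps the orientation; velocity is the mean speed in m/s.
- manip.move_joints(angles): joint-space move.
- manip.gripper_to(opening): opening from 0.0 (shut) to 1.0 (fully open); the grip force is fixed at half the most; returns when the fingers have stopped.
- manip.pause(seconds).
- manip.solve_ik(position, orientation): joint angles nearest the present ones, or None.
- manip.state(): the state.
- manip.grab_frame(name): name is "scene" or "top"; returns the picture (384x512x3 uint8, red, green, blue); there is no depth.
- manip.calibration(name): a dict with "vertical_fov" (degrees; the focal length in pixels is half the picture's height over the tangent of half this angle, whatever the lens; pixels are square), "cx", "cy" (the principal point, pixels), "rvec" (rotation vector, rad) and "tvec" (3), from world to camera coordinates, as OpenCV has them. Camera axes: x right, y down, z forward; pixel columns grow to the right and rows downward; lengths in m; the calibration is good to about 2 mm. A picture is of the moment at which its call begins. calibration takes no time and is no camera call.
A pose or a line that the arm cannot do raises manip.IKError and nothing moves.
- manip.job_done(): hands the job in, once; it reports no verdict.
The state is a dict: "t": time; "qpos": joint angles; "joint_velocities": joint speeds; "tau": joint torques, N m; "tool_pos": TCP position; "ee_rot": TCP orientation; "force": force on the tool from outside, world axes, zero at the start; "torque": the same for the moment, N m; "grip_width": opening from 0.0 (shut) to 1.0 (fully open).
Only numpy, scipy, OpenCV 4.12 (cv2) and the standard library are available. Lean on these libraries where they do the work, as an engineer would, in place of code of your own. Each camera call takes 0.05 s, during which the arm holds its last target.

## Task

Pack up the riser block that stands at the height gauge: lay aluminium packing plates on it one at a time, flat and square on each other, lengthwise towards the scriber, until the top of the stack is level with the scriber tip, then stop. Set the plates down without dropping them, do not knock the gauge, and leave the spare plates and everything else where they lie.

Things in the scene. Friction and masses are not known exactly. Their poses are not given: they have to be found in the camera images.
- gauge_tip (a point): the height mark: underside of the very end of the height gauge's red scriber nose, 100 mm above the granite (50 mm thick, on the bench). Own -y points level along the scriber to the riser standing at the gauge, its centre about 73 mm from the tip, so a plate lying square on it ends about 18 mm short of the tip. x level, z up.
- plate_a_mid (a point): centre (half-way up) of a loose aluminium packing plate, 50 mm along its own x, 110 mm along its own y, 20 mm thick, about 0.3 kg, lying flat on the bench; two drilled holes in its top. The four plates are alike.
- plate_a: the same packing plate, origin at the centre of its underside
- plate_b_mid (a point): centre (half-way up) of a loose aluminium packing plate, 50 mm along its own x, 110 mm along its own y, 20 mm thick, about 0.3 kg, lying flat on the bench; two drilled holes in its top. The four plates are alike.
- plate_b: the same packing plate, origin at the centre of its underside
- plate_c_mid (a point): centre (half-way up) of a loose aluminium packing plate, 50 mm along its own x, 110 mm along its own y, 20 mm thick, about 0.3 kg, lying flat on the bench; two drilled holes in its top. The four plates are alike.
- plate_c: the same packing plate, origin at the centre of its underside
- plate_d_mid (a point): centre (half-way up) of a loose aluminium packing plate, 50 mm along its own x, 110 mm along its own y, 20 mm thick, about 0.3 kg, lying flat on the bench; two drilled holes in its top. The four plates are alike.
- plate_d: the same packing plate, origin at the centre of its underside
- riser_low_top (a point): centre of the top face of a grey cast riser block with ground steel top, 50 mm along its own x, 90 mm along its own y, 40 mm tall, heavy, fixed. One of the three risers (any of them) stands end-on in front of the gauge's scriber tip, the other two are parked on the far half of the granite.
- riser_mid_top (a point): centre of the top face of a grey cast riser block with ground steel top, 50 mm along its own x, 90 mm along its own y, 60 mm tall, heavy, fixed. One of the three risers (any of them) stands end-on in front of the gauge's scriber tip, the other two are parked on the far half of the granite.
- riser_tall_top (a point): centre of the top face of a grey cast riser block with ground steel top, 50 mm along its own x, 90 mm along its own y, 80 mm tall, heavy, fixed. One of the three risers (any of them) stands end-on in front of the gauge's scriber tip, the other two are parked on the far half of the granite.
- gauge: the height gauge: grey base, steel upright 227 mm tall standing 112 mm behind the tip, red scriber; fixed; origin on the granite straight below the scriber tip, same axes as the tip
- mug: bystander: red mug, 95 mm tall, 82 mm across, origin at the centre of its underside, on the bench at the right
- marking_tin: bystander: small blue tin, 48 mm across, 55 mm tall, on a far corner of the granite, origin at the centre of its underside
- oil_can: bystander: grey bottle with red cap, 60 mm across, 120 mm tall, origin at the centre of its underside
- hammer: bystander: hammer lying on the bench, its handle along its own x axis
- screwdriver: bystander: screwdriver with yellow handle lying on the bench, along its own x axis
- square: bystander: steel try square lying flat, stock 100 mm, blade 130 mm, origin under the middle of the stock
Things that resemble listed ones, but are neither listed nor needed, are in the scene too. What is shaped like the plate_d but brown is not meant.

How it is judged:
By the outcome, as a careful person would: the job done as asked, in the order asked, and still so for the second after the job is handed in, with the robot touching nothing.
It also fails if it takes over 67 s, if anything falls off the work surface, if the arm or the gripper's body presses on something with over 40 N, if the wrist force passes 120 N, or if a joint passes its speed limit or range.

## Working session

There is one attempt and no reset: what is moved stays moved. The work goes in short steps, each a Python script; the robot and the scene stay as the last script left them, time stands still between calls to the robot, and variables do not carry over. Pictures are saved under pics/ and viewed, and the job is handed in when it is done.

```bash
ls; mkdir -p pics
python3 - <<'E'
from bench import manip
import cv2
for n in ("scene","top"):
    im=manip.grab_frame(n); cv2.imwrite(f"pics/{n}0.png",im[:,:,::-1])
    big=cv2.resize(im,(800,600),interpolation=cv2.INTER_CUBIC); cv2.imwrite(f"pics/{n}0b.png",big[:,:,::-1])
    print(manip.calibration(n))
s=manip.state();print(s); print(manip.tip_reach)
E
```

```text
pics
{'vertical_fov': 45.28706805175469, 'cx': 249.79023490614156, 'cy': 195.2514321275387, 'rvec': array([ 2.08138779,  1.02686248, -0.47981562]), 'tvec': array([-0.29504495, -0.19995969,  1.7697448 ])}
{'vertical_fov': 54.287793550262656, 'cx': 254.16191382661157, 'cy': 198.00846456199275, 'rvec': array([ 2.163421  , -2.17278814,  0.09547339]), 'tvec': array([-0.04362684,  0.54879601,  1.37650087])}
{'t': 0.1, 'qpos': array([74.31962663, 18.43573606, -4.01538712, 83.1676668 ,  1.29642034,
       78.54221785, -3.25966655]), 'joint_velocities': array([ 0.04875366, -0.13493218,  0.0320472 , -0.13780472,  0.02448803,
        0.02021223, -0.03556738]), 'tau': array([-7.24253405e-04, -4.94878221e+01, -3.84412268e-01, -3.15210485e+01,
        1.29612023e-02,  7.47859682e-03,  1.05963213e-05]), 'tool_pos': array([ 0.18439328, -0.62310594,  0.40372429]), 'ee_rot': array([[-9.58867062e-01, -6.13215409e-04,  2.83854861e-01],
       [-2.83855498e-01,  1.64428052e-03, -9.58865659e-01],
       [ 1.21254178e-04, -9.99998460e-01, -1.75071100e-03]]), 'force': array([0.64703156, 0.11958971, 0.1080594 ]), 'torque': array([ 0.0152687 ,  0.0757602 , -0.01587262]), 'grip_width': 0.9967805695176724}
0.1734
```

View pics/scene0b.png

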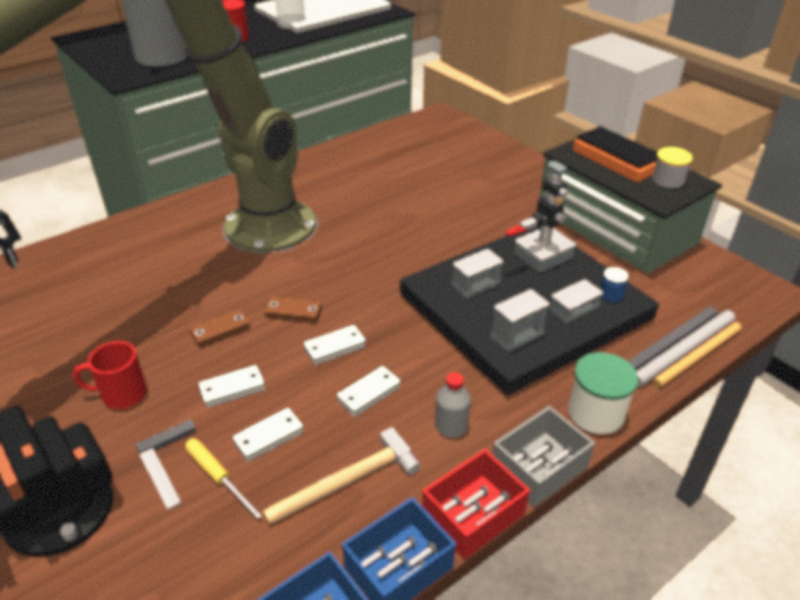

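View pics/top0b.png

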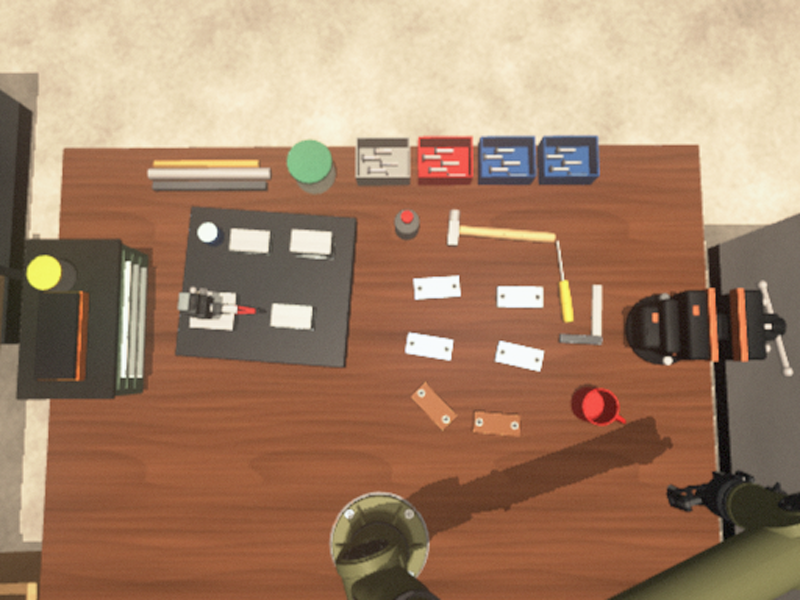

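```bash
cat > h.py <<'E'
import numpy as np, cv2
from bench import manip
class Cam:
    def __init__(s,n):
        c=manip.calibration(n); f=192/np.tan(np.radians(c["vertical_fov"]/2))
        s.K=np.array([[f,0,c["cx"]],[0,f,c["cy"]],[0,0,1.]]); s.rv=c["rvec"]; s.t=c["tvec"]
        s.R=cv2.Rodrigues(s.rv)[0]; s.C=-s.R.T@s.t; s.P=s.K@np.c_[s.R,s.t]
    def proj(s,p): return cv2.projectPoints(np.atleast_2d(np.float64(p)),s.rv,s.t,s.K,None)[0][:,0]
    def onz(s,uv,z):
        uv=np.atleast_2d(np.float64(uv)); d=(s.R.T@np.linalg.inv(s.K)@np.c_[uv,np.ones(len(uv))].T).T
        return s.C+d*((z-s.C[2])/d[:,2])[:,None]
S=Cam("scene");T=Cam("top")
def tri(us,ut):
    X=cv2.triangulatePoints(S.P,T.P,np.float64(us).reshape(2,1),np.float64(ut).reshape(2,1))[:,0]
    X=X[:3]/X[3]; return X, np.linalg.norm(S.proj(X)[0]-us), np.linalg.norm(T.proj(X)[0]-ut)
def blobs(im,lo=150,satmax=40,amin=150,amax=1500):
    hsv=cv2.cvtColor(im,cv2.COLOR_RGB2HSV); m=((hsv[...,2]>lo)&(hsv[...,1]<satmax)).astype(np.uint8)
    cs,_=cv2.findContours(m,cv2.RETR_EXTERNAL,cv2.CHAIN_APPROX_NONE)
    o=[]
    for c in cs:
        a=cv2.contourArea(c)
        if amin<a<amax:
            h=np.zeros_like(m); cv2.drawContours(h,[c],-1,1,-1); M=cv2.moments(h,True)
            o.append((np.array([M['m10'],M['m01']])/M['m00'],a,cv2.minAreaRect(c),c))
    return o
E
python3 - <<'E'
from h import *
print(S.C,T.C)
for n,lo in(("scene",170),("top",200)):
    im=cv2.imread(f"pics/{n}0.png")[:,:,::-1].copy()
    print(n)
    for b in blobs(im,lo=lo,amin=80): 
        u=b[0]
        print(u.round(1),b[1],np.round(b[2][1],1),round(b[2][2],1),im[int(u[1]),int(u[0])],(T if n=="top" else S).onz(u,.02).round(3)[0])
for n,(x,y,w,h),k in(("scene",(250,90,180,150),4),("top",(100,120,140,130),5)):
    im=cv2.imread(f"pics/{n}0.png")[y:y+h,x:x+w]; cv2.imwrite(f"pics/crop_{n}.png",cv2.resize(im,None,fx=k,fy=k,interpolation=cv2.INTER_CUBIC)[:600,:800])
E
```

```text
[ 1.356475   -0.66172249  0.99052057] [ 0.41371602 -0.05731465  1.42245882]
scene
[336.5 295.7] 81.0 [15.6 12. ] 45.0 [194 186 173] [ 0.902 -0.035  0.02 ]
[101.8 305.3] 276.0 [38.9  8.5] 64.2 [243 234 226] [ 0.559 -0.53   0.02 ]
[349.2 291.7] 284.0 [23.1 28. ] 54.5 [166 159 149] [0.913 0.001 0.02 ]
[255.3 286.6] 192.5 [28.4  8.5] 51.8 [241 232 224] [ 0.75  -0.184  0.02 ]
[170.6 276.3] 589.5 [15.6 42.3] 62.2 [252 252 246] [ 0.583 -0.344  0.02 ]
[435.2 273.7] 425.0 [16.7 51.8] 52.8 [239 225 199] [1.013 0.23  0.02 ]
[384.3 264. ] 332.5 [28.1 20.4] 5.2 [187 179 158] [0.906 0.148 0.02 ]
[235.3 248.4] 493.0 [15.1 38.4] 58.0 [252 251 246] [ 0.607 -0.145  0.02 ]
[147.5 245.3] 478.0 [13.5 39.6] 72.9 [252 252 246] [ 0.442 -0.339  0.02 ]
[213.4 218.8] 401.5 [12.8 37.2] 70.8 [252 251 246] [ 0.465 -0.125  0.02 ]
[437.5 221.2] 466.5 [ 7.6 72.1] 55.6 [235 226 218] [0.892 0.411 0.02 ]
[333.4 195. ] 335.0 [14.3 31.3] 63.4 [243 234 225] [0.61  0.248 0.02 ]
[369.  187.9] 288.0 [13.4 28.2] 63.4 [241 231 224] [0.656 0.368 0.02 ]
[393.7 175.7] 85.0 [ 8. 13.] 90.0 [252 251 245] [0.663 0.486 0.02 ]
[305.5 1
[... 937 characters left out ...]
.6] 361.5 [13. 29.] 90.0 [248 251 250] [ 0.58  -0.342  0.02 ]
[279.2 183.6] 356.0 [13.7 29.6] 86.4 [247 251 250] [ 0.604 -0.141  0.02 ]
[ 79.9 203.5] 179.0 [ 4.  74.1] 2.2 [245 249 239] [0.531 0.612 0.02 ]
[198.6 154.2] 321.5 [25.3 14.1] 4.1 [245 240 226] [0.718 0.165 0.02 ]
[159.3 153.6] 296.5 [24.5 13.7] 4.1 [245 239 225] [0.721 0.315 0.02 ]
[132.4 148.2] 99.0 [11.3 11.3] 45.0 [247 250 245] [0.743 0.419 0.02 ]
[289.9 146.8] 84.0 [21.  6.] 90.0 [244 237 223] [ 0.745 -0.183  0.02 ]
[485.8 125.3] 453.5 [25.  38.1] 57.0 [246 242 219] [ 0.824 -0.93   0.02 ]
[133.3 110. ] 150.5 [ 3. 76.] 90.0 [241 228 214] [0.893 0.419 0.02 ]
[210.3  79.3] 423.0 [27.5 28. ] 46.7 [248 243 221] [1.013 0.123 0.02 ]
```

View pics/crop_scene.png

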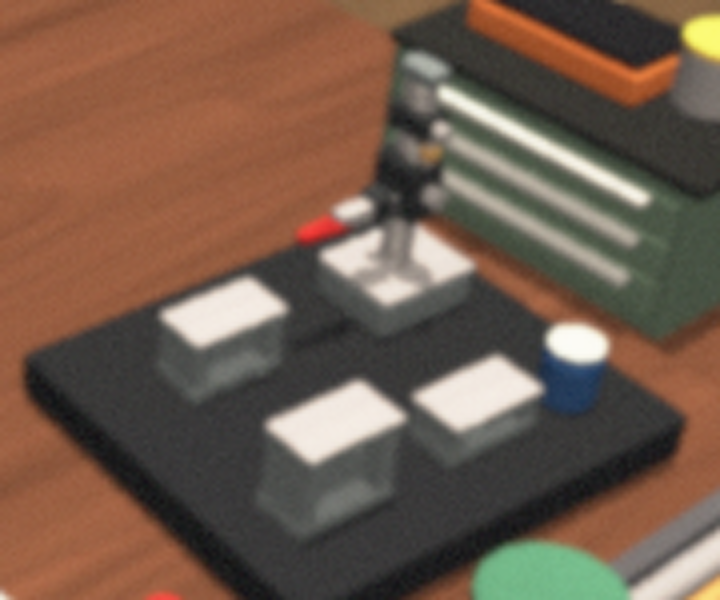

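View pics/crop_top.png

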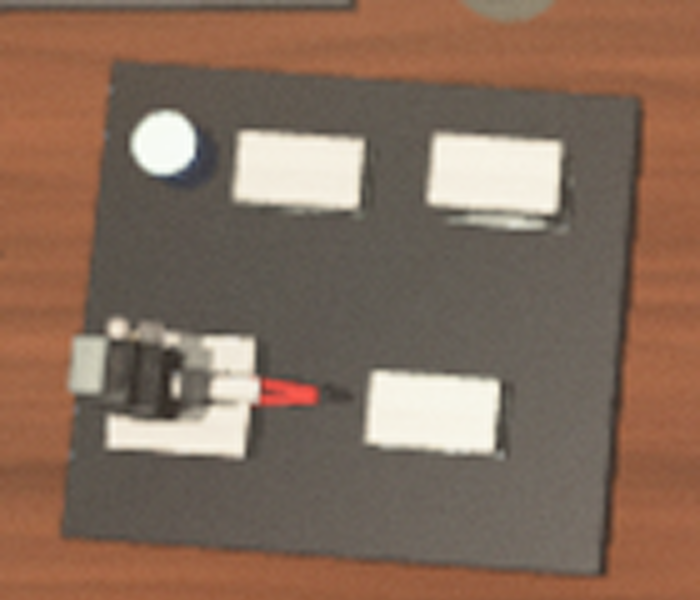

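```bash
cat > m.py <<'E'
from h import *
def rectpts(cam,c,z):
    p=cam.onz(c.reshape(-1,2),z)[:,:2]; (ctr,wh,a)=cv2.minAreaRect(np.float32(p)); 
    b=cv2.boxPoints((ctr,wh,a)); e=[b[1]-b[0],b[2]-b[1]]; e=max(e,key=np.linalg.norm)
    return ctr,np.degrees(np.arctan2(e[1],e[0]))%180,np.sort(wh)
def find(bl,uv): return min(bl,key=lambda b:np.linalg.norm(b[0]-uv))
E
python3 - <<'E'
from m import *
si=cv2.imread("pics/scene0.png")[:,:,::-1].copy();ti=cv2.imread("pics/top0.png")[:,:,::-1].copy()
pairs=dict(g=((305.5,167.6),(186.1,201.9)),tall=((333.4,195),(198.6,154.2)),low=((369,188),(159.3,153.6)),
p1=((170.6,276.3),(332.7,189.6)),p2=((235.3,248.4),(279.2,183.6)),p3=((147.5,245.3),(332.2,227.4)),p4=((213.4,218.8),(274.4,221.3)))
for k,(u,v) in pairs.items():
  for ls,lt in((190,190),(215,215),(230,225)):
    a=find(blobs(si,lo=ls,satmax=45,amin=80),u);b=find(blobs(ti,lo=lt,satmax=45,amin=80),v)
    X,e1,e2=tri(a[0],b[0]); c,an,wh=rectpts(T,b[3],X[2]); c2,an2,wh2=rectpts(S,a[3],X[2])
    print(k,ls,X.round(4),"err",e1.round(2),e2.round(2),"top",np.round(c,4),an.round(1),wh.round(4),"sc",np.round(c2,4),an2.round(1),wh2.round(4))
for cam,im in((S,si),(T,ti)):
    hsv=cv2.cvtColor(im,cv2.COLOR_RGB2HSV); m=(((hsv[...,0]<8)|(hsv[...,0]>172))&(hsv[...,1]>150)&(hsv[...,2]>120)).astype(np.uint8)
    n,l,st,ce=cv2.connectedComponentsWithStats(m)
    for i in range(1,n):
        if st[i,4]>15: print(st[i],ce[i].round(1),cam.onz(ce[i],.15).round(3)[0])
E
```

```text
g 190 [0.5276 0.193  0.1082] err 0.18 0.25 top [0.5283 0.1936] 85.0 [0.0511 0.0905] sc [0.527  0.1933] 85.8 [0.0508 0.0892]
g 215 [0.5274 0.1927 0.1079] err 0.18 0.25 top [0.5277 0.1924] 89.7 [0.0496 0.0885] sc [0.5267 0.1929] 85.2 [0.047  0.0867]
g 230 [0.5272 0.1928 0.1079] err 0.13 0.18 top [0.5278 0.1934] 85.6 [0.0481 0.0882] sc [0.5268 0.1933] 85.2 [0.0421 0.0821]
tall 190 [0.6938 0.1474 0.1285] err 0.18 0.22 top [0.6942 0.1481] 85.2 [0.0509 0.0904] sc [0.6931 0.1478] 85.7 [0.0504 0.0895]
tall 215 [0.6938 0.1472 0.1289] err 0.21 0.26 top [0.6945 0.1478] 85.8 [0.0482 0.088 ] sc [0.6932 0.1474] 85.7 [0.0476 0.086 ]
tall 230 [0.6936 0.147  0.1286] err 0.17 0.21 top [0.6944 0.1478] 85.2 [0.0465 0.0874] sc [0.6927 0.1472] 87.0 [0.0431 0.0824]
low 190 [0.7056 0.2962 0.0884] err 0.22 0.28 top [0.7063 0.2973] 85.6 [0.0512 0.0899] sc [0.7047 0.2966] 86.4 [0.0506 0.0896]
low 215 [0.7058 0.2961 0.0886] err 0.2 0.25 top [0.7065 0.2977] 89.7 [0.0479 0.0875] sc [0.7049 0.2963] 86.4 [0.0471 0.0859]
low 230 [0.7059 0.2965 0.0884] err 0.26 0.33 top [0.7067 0.2975] 85.2 [0.046  0.0861] sc [0.7049
[... 1439 characters left out ...]
.461  -0.1216] 80.4 [0.0519 0.1098]
p4 230 [ 0.4606 -0.1221  0.0173] err 0.11 0.13 top [ 0.461 -0.122] 80.2 [0.048  0.1081] sc [ 0.4601 -0.1213] 80.4 [0.0494 0.1073]
[142   0  15  19 160] [149.8   6.4] [-1.043  0.478  0.15 ]
[323 143  13   8  63] [328.7 146.9] [0.531 0.286 0.15 ]
[  46  217   43   45 1199] [ 71.1 238.8] [ 0.425 -0.526  0.15 ]
[285 238  12  11 109] [290.6 242.6] [ 0.776 -0.092  0.15 ]
[ 270  287   69   72 2321] [304.3 319.1] [ 0.964 -0.218  0.15 ]
[267  88  36  26 556] [284.7 102.5] [ 0.872 -0.155  0.15 ]
[257 135   7   8  45] [260.1 138.4] [ 0.744 -0.068  0.15 ]
[152 196  12   5  47] [157.1 198.3] [0.537 0.285 0.15 ]
[372 248  29  25 374] [383.5 260.3] [ 0.325 -0.48   0.15 ]
```

Scene0/top0 (in the 800x600 enlargements) show the following:
- **Gauge:** its red nose is at top (250,310). The riser in front of it is at top (291,316), with its top measured at z≈0.108, which makes it the 60 mm block.
- **Parked risers:** one at top (310,242), z 0.129, the tall one; one at top (249,240), z 0.088, the low one.
- **Could be taken for a plate:** white ones at top (437,288), (520,297), (429,347) and (520,356). Lookalikes are the brown ones at (434,405) and (497,423), the parked riser tops, and the try square.

I choose the white plates with two holes at (429,347) and (437,288). Next I check the tip height, the angles and a close crop.

```bash
cat >> m.py <<'E'
def long_angle(cam,c,z,ctr,hl,hw):
    # direction from line fits on the two long sides, world plane z
    p=cam.onz(c.reshape(-1,2),z)[:,:2]; phi0=None
    _,a,_=rectpts(cam,c,z); a=np.radians(a); out=[]
    for _ in range(3):
        u=np.array([np.cos(a),np.sin(a)]);v=np.array([-u[1],u[0]]);d=p-p.mean(0);A=d@u;B=d@v
        an=[]
        for s in(1,-1):
            k=(abs(A)<hl*.75)&(s*B>hw*.6); f=cv2.fitLine(np.float32(p[k]),cv2.DIST_HUBER,0,.001,.001).ravel()[:2]
            if f@u<0:f=-f
            an.append(np.arctan2(f[1],f[0]))
        a=np.mean(an)
    return np.degrees(an)
def rot(phi,s=1):
    r=np.radians(phi); z=s*np.array([np.sin(r),-np.cos(r),0]); y=np.array([0,0,-1.]); return np.c_[np.cross(y,z),y,z]
E
python3 - <<'E'
from m import *
si=cv2.imread("pics/scene0.png")[:,:,::-1].copy();ti=cv2.imread("pics/top0.png")[:,:,::-1].copy()
for k,u,v,z,hl in (("g",(305.5,167.6),(186.1,201.9),.109,.045),("p2",(235.3,248.4),(279.2,183.6),.019,.055),("p4",(213.4,218.8),(274.4,221.3),.019,.055)):
    a=find(blobs(si,lo=205,satmax=45,amin=80),u);b=find(blobs(ti,lo=205,satmax=45,amin=80),v)
    print(k,long_angle(S,a[3],z,None,hl,.025).round(2),long_angle(T,b[3],z,None,hl,.025).round(2))
# tip
P=[]
for cam,im,d in((S,si,(318,140,20,14)),(T,ti,(148,192,20,12))):
    x,y,w,h=d; c=im[y:y+h,x:x+w].astype(int); r=(c[...,0]-np.maximum(c[...,1],c[...,2]))
    print((r).tolist() if 0 else np.array2string(np.clip(r,0,None),max_line_width=200))
q0=manip.state()["qpos"]
for p,phi in(((.461,-.122,.3),80.3),((.6035,-.142,.3),93.7),((.5275,.193,.35),85.6)):
    for s in(1,-1):
        q=manip.solve_ik(np.array(p),rot(phi,s)); print(p,s,None if q is None else np.round(q,1))
c=np.vstack([cv2.resize(ti[170:275,250:370,::-1],(480,420),interpolation=cv2.INTER_CUBIC)]);cv2.imwrite("pics/plates.png",c)
E
```

```text
g [85.03 85.53] [85.41 85.58]
p2 [93.68 93.76] [93.31 93.47]
p4 [79.39 80.74] [80.58 79.48]
[[ 62  61  58  59  58  58  58  54  54  55  56  57  57  58  57  55  48  41  33  29]
 [ 61  57  56  59  53  55  55  52  53  56  56  57  58  56  52  42  35  28  19  14]
 [ 58  59  56  56  53  54  55  56  56  57  58  57  62  62  50  34  25  14  11  10]
 [ 57  54  55  55  55  55  57  58  60  58  61  66  79  85  70  38  20  15  10   9]
 [ 55  56  55  55  56  57  59  61  63  68  80  99 118 131 113  73  40  23  19  13]
 [ 55  57  56  56  58  59  60  67  82 103 124 144 156 161 151 124  92  58  34  22]
 [ 55  58  56  58  57  62  75  98 125 146 161 169 172 172 166 154 138  98  59  34]
 [ 58  56  58  57  59  71 102 138 161 172 178 177 172 168 155 145 127  98  65  39]
 [ 58  56  57  56  60  77 117 156 173 176 174 163 148 133 114  95  81  60  36  19]
 [ 57  57  57  57  57  69 100 139 154 152 139 118  95  80  58  43  28  19  13   8]
 [ 56  57  54  53  50  52  67  90 102  94  78  60  41  28  16  10   7  10  10   9]
 [ 53  51  47  45  35  29  29  42  47  40  30  17  11   5   6   9  13  12  14  10]
 [ 43  37  3
[... 864 characters left out ...]
 125 123 122 109  56   9   8   9   7]
 [  7  12  37  35  36  37  37  35  29  25  12  10  12  12  14  13   5   6   6   9]
 [  7  11   4   4   6   6  10   7   7   5   6   7   9   7   7   6   7   6   7   5]
 [  8  14   3   5   7   9   8   4   6   6   8   6   9   7   8   7   7   6   8   7]]
(0.461, -0.122, 0.3) 1 [ 4.810e+01  4.000e+00 -3.730e+01  1.133e+02  2.700e+00  6.350e+01
 -1.000e-01]
(0.461, -0.122, 0.3) -1 None
(0.6035, -0.142, 0.3) 1 [ 41.6  23.3 -38.5  93.9  15.3  68.3   3.3]
(0.6035, -0.142, 0.3) -1 [ -35.7   29.8   61.2   96.7  -27.5   70.2 -144.3]
(0.5275, 0.193, 0.35) 1 [ 35.6  24.8 -72.   98.4  24.4  74.9 -45.9]
(0.5275, 0.193, 0.35) -1 [ 32.9  22.  -67.3  98.4  21.1  73.8 136.6]
```

View pics/plates.png

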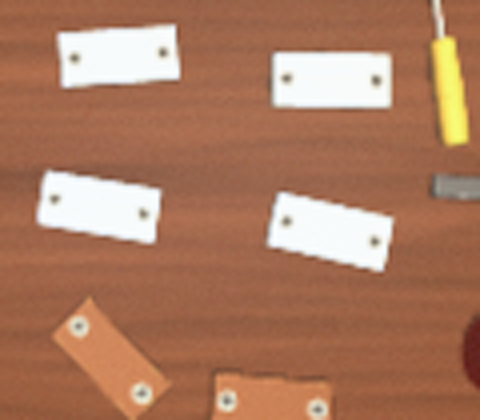

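The crop shows four white plates with two dark holes each. I'll use the one at crop (98,207), which I call p4, and the one at (118,57), p2. The brown ones are excluded.

Run:
```python
from m import *
print("tip",tri(np.array([324,148.5]),np.array([163.3,198.7])))
manip.move_joints([15,4,0,108,0,68,-5])
s=manip.state(); print(s["t"],s["tool_pos"],s["force"])
q=[manip.solve_ik(np.array(p),rot(phi)) for p,phi in(((.461,-.122,.175),80.2),((.6035,-.142,.175),93.6),((.5275,.193,.35),85.5),((.5275,.193,.285),85.5))]
print(np.round(q,1))
manip.move_pose(np.array([.461,-.122,.26]),rot(80.2))
manip.pause(.2)
s=manip.state(); print(s["t"],s["tool_pos"],s["qpos"],s["force"])
im=manip.grab_frame("top");cv2.imwrite("pics/t1.png",cv2.resize(im[130:290,190:400],None,fx=3,fy=3,interpolation=cv2.INTER_CUBIC)[:,:,::-1])
```

```text
tip (array([0.5345131, 0.2613669, 0.1566611]), np.float64(0.19370725691331012), np.float64(0.2729920636164452))
2.1083 [ 0.48403268 -0.15841678  0.3375731 ] [-0.0972759   0.0392869  -0.74809134]
[[ 13.5  12.   -2.  120.3   0.6  47.7   1.4]
 [ 12.5  26.5  -2.2 100.2   1.2  53.3  13.5]
 [ -6.1  10.6 -18.6  99.6   3.6  70.4 -30.2]
 [ -6.3  14.  -18.7 103.6   5.   63.2 -31.2]]
2.75 [ 0.46215951 -0.12314324  0.26174752] [ 13.65775775   4.83676431  -2.00212741 116.56633497   0.21581884
  58.38991348   1.63591803] [-0.03112863 -0.27059383 -0.10836741]
```

View pics/t1.png

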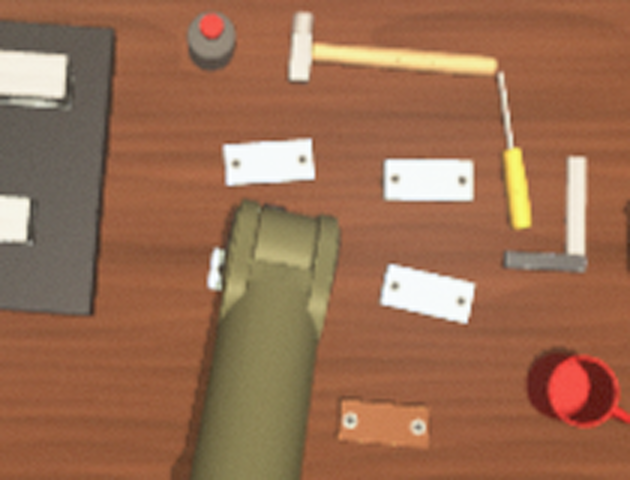

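The arm now covers p4 (t1 crop 215,270). Going down.

```bash
cat >> m.py <<'E'
def st(tag=""):
    s=manip.state(); print(tag,"t%.2f"%s["t"],"p",s["tool_pos"].round(4),"F",s["force"].round(1),"g %.3f"%s["grip_width"],"yaw %.2f"%np.degrees(np.arctan2(s["ee_rot"][0,2],-s["ee_rot"][1,2])),"tilt",s["ee_rot"][:2,1].round(4)); return s
E
python3 - <<'E'
from m import *
st("a")
manip.move_linear(np.array([.461,-.122,.176]),rot(80.2),velocity=.1)
manip.pause(.15); st("b")
im=manip.grab_frame("scene");cv2.imwrite("pics/s2.png",cv2.resize(im[130:280,120:300],None,fx=4,fy=4,interpolation=cv2.INTER_CUBIC)[:,:,::-1])
E
```

```text
a t2.80 p [ 0.462  -0.1229  0.2615] F [-0.5  0.2  0.9] g 1.000 yaw 80.11 tilt [ 0.0031 -0.0008]
b t3.94 p [ 0.4614 -0.1221  0.1767] F [-0.3  0.7  0.4] g 1.004 yaw 80.20 tilt [ 0.0015 -0.0004]
```

View pics/s2.png

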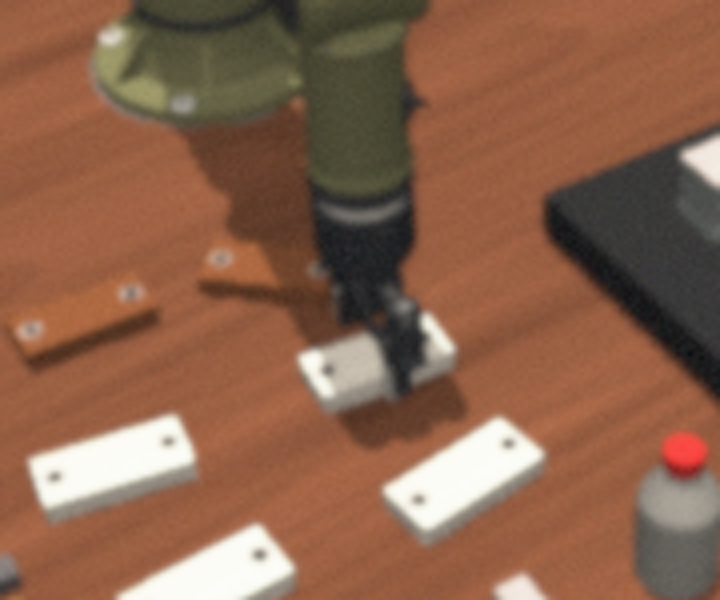

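The fingers straddle p4 at its middle (s2 crop 400,350). Close, lift and check.

Run:
```python
from m import *
manip.move_linear(np.array([.461,-.122,.173]),rot(80.2),velocity=.1)
st("a"); manip.gripper_to(0.0); manip.pause(.1); st("grip")
p=np.array([.461,-.122,.173])
manip.move_linear(p+[0,0,.11],rot(80.2),velocity=.15); manip.pause(.1); st("lift")
im=manip.grab_frame("scene");cv2.imwrite("pics/s3.png",cv2.resize(im[80:280,120:320],None,fx=3,fy=3,interpolation=cv2.INTER_CUBIC)[:,:,::-1])
```

```text
a t4.24 p [ 0.4609 -0.122   0.1729] F [-0.2  0.1 -0. ] g 1.004 yaw 80.20 tilt [-0.0003  0.0001]
grip t4.77 p [ 0.4612 -0.122   0.1733] F [0.1 0.1 3.4] g 0.571 yaw 80.20 tilt [ 0.0005 -0.0001]
lift t5.75 p [ 0.4603 -0.1219  0.2815] F [-0.3  0.  -3.3] g 0.570 yaw 80.20 tilt [-0.0028  0.0006]
```

View pics/s3.png

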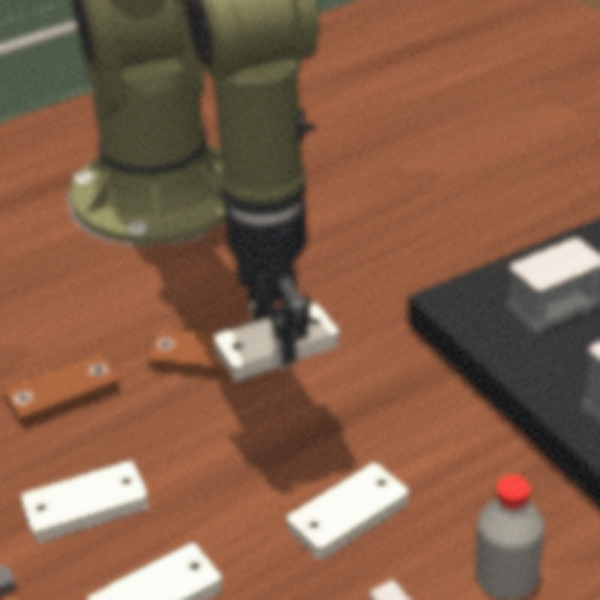

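p4 is lifted level, with 3.3 N of weight on the wrist. Move to just above the riser.

Run:
```python
from m import *
R=rot(85.5)
manip.move_pose(np.array([.5275,.193,.34]),R); manip.pause(.1); st("over")
manip.move_linear(np.array([.5275,.193,.292]),R,velocity=.1); manip.pause(.2); s=st("near"); print(s["qpos"].round(1))
for n,(x,y,w,h) in(("scene",(240,80,180,150)),("top",(100,120,150,130))):
    im=manip.grab_frame(n); cv2.imwrite(f"pics/{n}4.png",im[:,:,::-1]);cv2.imwrite(f"pics/{n}4c.png",cv2.resize(im[y:y+h,x:x+w],None,fx=4,fy=4,interpolation=cv2.INTER_CUBIC)[:,:,::-1])
```

```text
over t7.14 p [0.528  0.1906 0.3395] F [ 0.7  0.4 -3.3] g 0.570 yaw 85.29 tilt [-0.0006 -0.0013]
near t7.97 p [0.5278 0.1932 0.2929] F [ 0.3 -0.1 -3.1] g 0.566 yaw 85.50 tilt [0.0016 0.0005]
[ -6.5  13.5 -18.5 103.2   4.7  64.  -31. ]
```

View pics/scene4c.png

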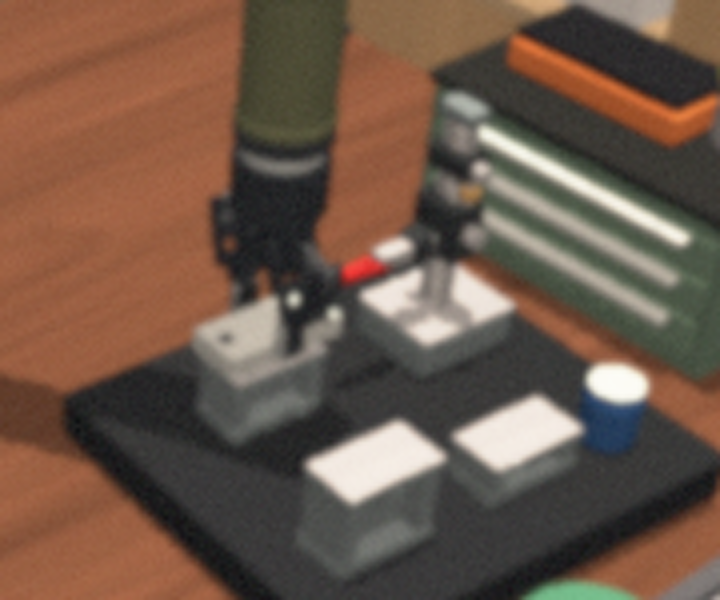

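View pics/top4c.png

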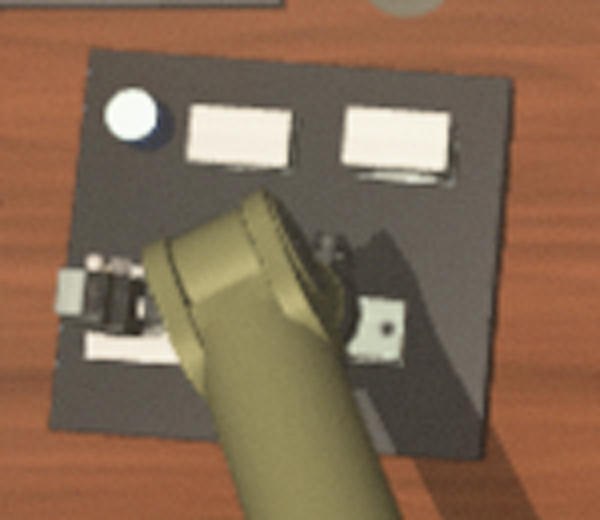

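The plate hangs square just above the riser (scene4c 260,345), clear of the red nose (365,270). Lower until contact.

```bash
cat >> m.py <<'E'
def lower(p,R,z0,zmin,dF=2.0):
    z=z0; f0=manip.state()["force"][2]
    while True:
        z-=.001; manip.move_linear(np.array([p[0],p[1],z]),R,velocity=.02); manip.pause(.05)
        s=st("low %.4f"%z)
        if s["force"][2]-f0>dF or z<=zmin: return z
E
python3 - <<'E'
from m import *
R=rot(85.5);p=(.5275,.193)
manip.move_linear(np.array([*p,.286]),R,velocity=.05); manip.pause(.1)
z=lower(p,R,.286,.2805); print(z)
E
```

```text
low 0.2850 t8.74 p [0.5275 0.193  0.285 ] F [-1.2 -0.9 -3.1] g 0.572 yaw 85.50 tilt [0. 0.]
low 0.2840 t9.04 p [0.5275 0.193  0.284 ] F [ 0.6 -0.2 -3.9] g 0.569 yaw 85.50 tilt [-0.0001 -0.    ]
low 0.2830 t9.34 p [0.5277 0.193  0.2834] F [-0.6 -0.4  0.3] g 0.570 yaw 85.50 tilt [0.0006 0.0001]
0.283
```

Run:
```python
from m import *
R=rot(85.5);p=(.5275,.193)
manip.gripper_to(1.0); st("open")
manip.move_linear(np.array([*p,.36]),R,velocity=.15); st("up")
manip.move_pose(np.array([.6035,-.142,.26]),rot(93.6)); manip.pause(.1); st("over p2")
for n,(x,y,w,h) in(("scene",(240,80,180,150)),("top",(100,120,150,130))):
    im=manip.grab_frame(n); cv2.imwrite(f"pics/{n}5.png",im[:,:,::-1]);cv2.imwrite(f"pics/{n}5c.png",cv2.resize(im[y:y+h,x:x+w],None,fx=4,fy=4,interpolation=cv2.INTER_CUBIC)[:,:,::-1])
si=cv2.imread("pics/scene5.png")[:,:,::-1].copy();ti=cv2.imread("pics/top5.png")[:,:,::-1].copy()
for l in (200,215,225):
    a=find(blobs(si,lo=l,satmax=45,amin=80),(305,160));b=find(blobs(ti,lo=l,satmax=45,amin=80),(186,202))
    X,e1,e2=tri(a[0],b[0]); print(a[0],b[0],X.round(4),e1,e2,rectpts(S,a[3],X[2]),rectpts(T,b[3],X[2]))
    print(long_angle(S,a[3],.13,None,.055,.025).round(2),long_angle(T,b[3],.13,None,.055,.025).round(2))
```

```text
open t9.80 p [0.5276 0.193  0.2831] F [ 0.7 -0.2 -0.5] g 0.998 yaw 85.50 tilt [0.0002 0.0001]
up t10.47 p [0.5272 0.1929 0.3593] F [ 0.1 -0.  -0.7] g 0.996 yaw 85.50 tilt [-0.001  -0.0004]
over p2 t11.91 p [ 0.604  -0.1398  0.2605] F [-0.  -0.3  0.1] g 1.002 yaw 93.77 tilt [0.0009 0.0008]
[306.17528736 162.85632184] [185.00430108 201.24946237] [0.5282 0.1932 0.127 ] 0.15255063905860292 0.20926212773555683 ((0.5280541777610779, 0.193520188331604), np.float32(87.016174), array([0.05450997, 0.11300331])) ((0.5286785960197449, 0.19399401545524597), np.float32(85.34915), array([0.05160246, 0.10887025]))
[86.12 85.28] [84.99 86.29]
[305.97897898 162.82282282] [185.11304348 201.27826087] [0.528  0.1926 0.1273] 0.1823147843160797 0.25007000187317396 ((0.5274245738983154, 0.19320058822631836), np.float32(86.00002), array([0.05157573, 0.10891287])) ((0.5284658074378967, 0.19378796219825745), np.float32(85.62676), array([0.0513993 , 0.10865813]))
[86.12 86.07] [84.21 86.33]
[305.71290323 162.83870968] [185.06526807 201.3962704 ] [0.5274 0.1925 0.1269] 0.27309401420585877 0.3745268538789916 ((0.5268239974975586, 0.19381806254386902), np.float32(86.163956), array([0.0499234 , 0.10833021])) ((0.5276235938072205, 0.19390597939491272), np.float32(85.62808), array([0.04916859, 0.10832629]))
[86.27 85.47] [84.28 84.45]
```

View pics/scene5c.png

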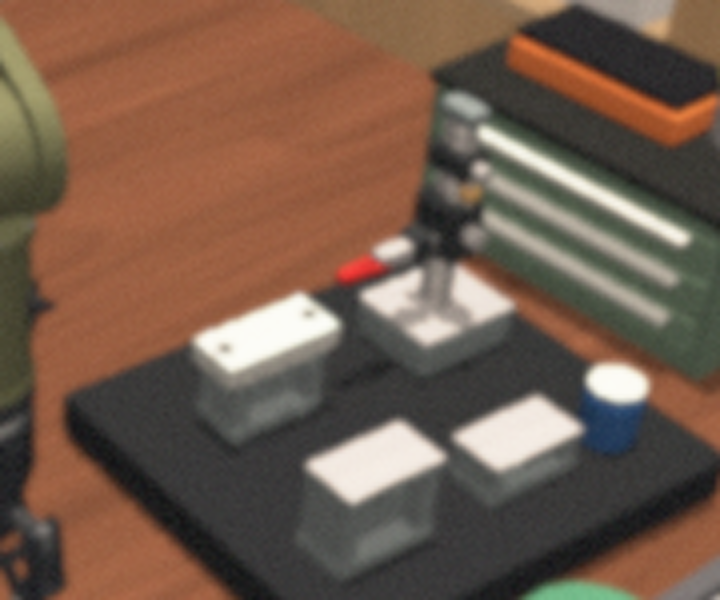

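View pics/top5c.png

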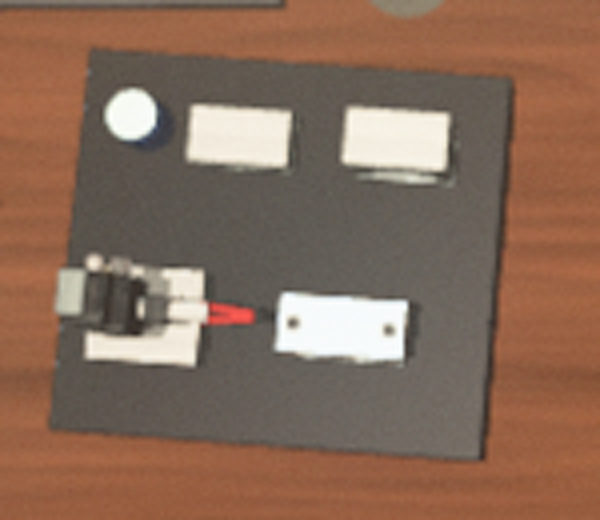

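The first plate sits square on the riser (top5c 342,325). It measures (0.528, 0.193) at 85.6°, with its top at 0.127; adding the 2 mm bias gives about 0.130. Now pick p2.

Run:
```python
from m import *
R=rot(93.6);p=(.6035,-.142)
manip.move_linear(np.array([*p,.185]),R,velocity=.15)
manip.move_linear(np.array([*p,.173]),R,velocity=.06);manip.pause(.1)
st("a"); manip.gripper_to(0.0); manip.pause(.1); st("grip")
manip.move_linear(np.array([*p,.32]),R,velocity=.18); manip.pause(.1); s=st("lift")
if s["grip_width"]<.5: raise SystemExit
R=rot(85.5);p=(.5277,.193)
manip.move_pose(np.array([*p,.37]),R); manip.pause(.1); st("over")
manip.move_linear(np.array([*p,.312]),R,velocity=.1); manip.pause(.2); st("near")
im=manip.grab_frame("scene");cv2.imwrite("pics/s6.png",cv2.resize(im[80:230,240:420],None,fx=4,fy=4,interpolation=cv2.INTER_CUBIC)[:,:,::-1])
```

```text
a t13.11 p [ 0.6036 -0.142   0.1732] F [ 0.2 -0.2 -0.7] g 1.000 yaw 93.60 tilt [ 0.0003 -0.0001]
grip t13.63 p [ 0.6038 -0.1421  0.1735] F [ 0.4 -0.4  3.1] g 0.571 yaw 93.60 tilt [ 0.001  -0.0002]
lift t14.70 p [ 0.6029 -0.1419  0.318 ] F [-0.2  0.1 -2.4] g 0.569 yaw 93.60 tilt [-0.0034  0.0008]
over t16.11 p [0.5285 0.1911 0.3696] F [-0.   0.1 -3. ] g 0.570 yaw 85.32 tilt [-0.0004 -0.0008]
near t17.04 p [0.528  0.1932 0.3129] F [ 0.8 -0.2 -2.7] g 0.571 yaw 85.50 tilt [0.0015 0.0005]
```

View pics/s6.png

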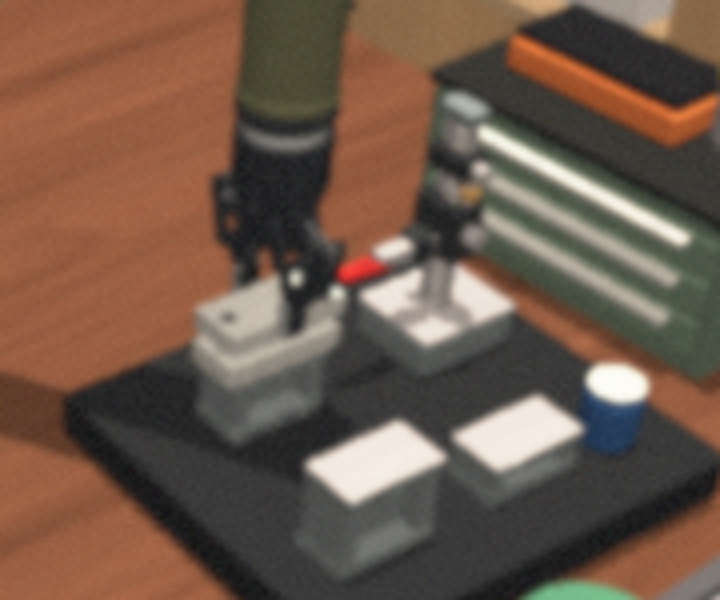

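The second plate hangs in line above the first (s6 270,320), and the nose at (365,270) is clear. Lower until contact and release.

Run:
```python
from m import *
R=rot(85.5);p=(.5277,.193)
manip.move_linear(np.array([*p,.306]),R,velocity=.05); manip.pause(.1)
z=lower(p,R,.306,.3015); print(z)
manip.gripper_to(1.0); st("open")
manip.move_linear(np.array([*p,.38]),R,velocity=.15)
manip.move_pose(np.array([.55,-.1,.38]),R); manip.pause(.2); st("away")
for n,(x,y,w,h) in(("scene",(240,80,180,150)),("top",(100,120,150,130))):
    im=manip.grab_frame(n); cv2.imwrite(f"pics/{n}7.png",im[:,:,::-1]);cv2.imwrite(f"pics/{n}7c.png",cv2.resize(im[y:y+h,x:x+w],None,fx=4,fy=4,interpolation=cv2.INTER_CUBIC)[:,:,::-1])
si=cv2.imread("pics/scene7.png")[:,:,::-1].copy();ti=cv2.imread("pics/top7.png")[:,:,::-1].copy()
for l in (200,215,225):
    a=find(blobs(si,lo=l,satmax=45,amin=80),(306,158));b=find(blobs(ti,lo=l,satmax=45,amin=80),(184,201))
    X,e1,e2=tri(a[0],b[0]); print(X.round(4),e1.round(2),e2.round(2),rectpts(S,a[3],X[2]),rectpts(T,b[3],X[2]))
    print(long_angle(S,a[3],.15,None,.055,.025).round(2),long_angle(T,b[3],.15,None,.055,.025).round(2))
```

```text
low 0.3050 t17.76 p [0.5277 0.193  0.305 ] F [ 0.9 -0.9 -1.4] g 0.571 yaw 85.50 tilt [0.0001 0.0001]
low 0.3040 t18.06 p [0.5277 0.193  0.304 ] F [ 0.2 -0.4 -1.7] g 0.572 yaw 85.50 tilt [-0.0001 -0.    ]
low 0.3030 t18.36 p [0.5278 0.1931 0.3035] F [-1.4 -0.3  1.9] g 0.570 yaw 85.50 tilt [0.0007 0.0002]
0.303
open t18.82 p [0.5277 0.193  0.303 ] F [-0.3  0.2 -1.4] g 1.001 yaw 85.50 tilt [-0.      0.0001]
away t20.82 p [ 0.5503 -0.0982  0.3799] F [0.4 0.6 1.3] g 1.000 yaw 85.67 tilt [-0.      0.0004]
[0.5284 0.1931 0.1474] 0.16 0.22 ((0.527377724647522, 0.1935633271932602), np.float32(85.65007), array([0.05421263, 0.11110936])) ((0.5288068652153015, 0.19416169822216034), np.float32(85.3116), array([0.05183984, 0.10888828]))
[85.33 85.48] [84.99 85.92]
[0.5285 0.1935 0.1476] 0.15 0.21 ((0.5280451774597168, 0.19381052255630493), np.float32(85.4921), array([0.05162957, 0.10989282])) ((0.5291524529457092, 0.19391191005706787), np.float32(85.34766), array([0.05054502, 0.10850891]))
[85.34 85.03] [86.32 85.3 ]
[0.5279 0.1928 0.1471] 0.37 0.5 ((0.527490496635437, 0.19416199624538422), np.float32(85.60764), array([0.0496605 , 0.10849095])) ((0.5285234451293945, 0.19404855370521545), np.float32(85.31329), array([0.04767541, 0.10790624]))
[85.69 86.11] [85.46 85.91]
```

View pics/scene7c.png

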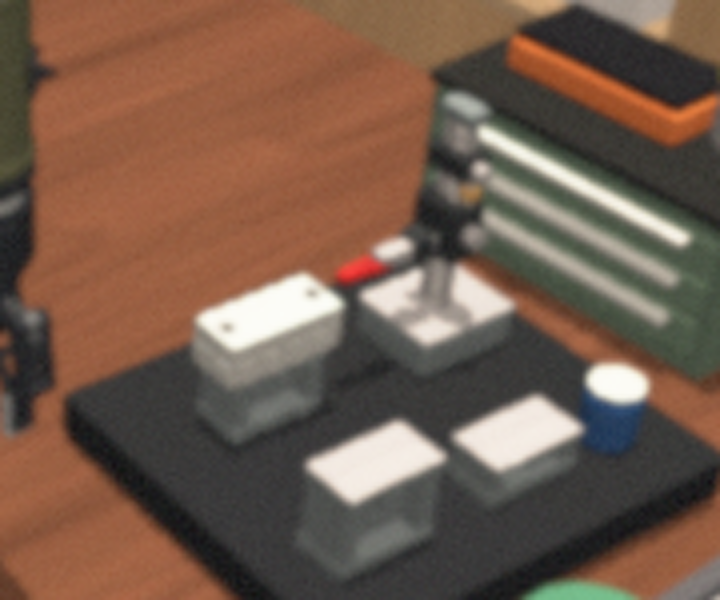

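View pics/top7c.png

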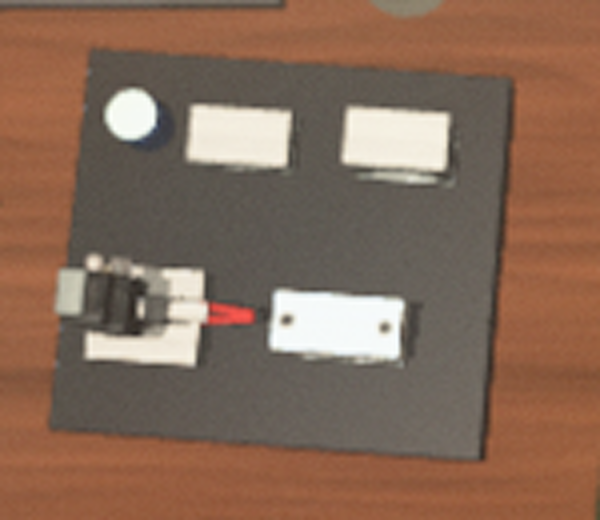

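The stack of two is square (top7c 337,325; scene7c 268,315). Its top measures 0.1475, and the 2 mm camera bias brings that to about 0.150, the tip height. The robot is clear, so I hand in.

```bash
python3 -c "
from bench import manip
manip.job_done()"
```

```text
the job is handed in; nothing more can be done
```

I stacked two white aluminium plates on the 60 mm riser at the gauge, one at a time, and handed the job in at about 21 s of the 67 s allowed. Each plate was lowered until a light contact force showed, then released. The arm was clear at hand-in, and I left the two spare plates and everything else alone.

**Last checks:**
- **Height:** the stack top measured 0.1475 m. Everything measured about 2 mm low (riser 0.108 against 0.110, bench plates 0.018 against 0.020), so it is about 0.150 m, level with the scriber. The contact heights (0.2834 and 0.3035 m at the TCP) also fit a 0.110 m riser top and a 20 mm plate.
- **Position and angle:** the plate centres came within about 1 mm of the riser centre. The angle was about 85.5°, the same as the riser.

**Disagreed:** my measurement of the scriber end was rough. It came out about 69 mm from the riser centre instead of 73 mm, and at z 0.157 m for about the middle of the nose end. I put this down to the blurred tip. The count of two plates rests on the riser and plate heights, not on that reading.

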